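Put the sharpening stones away

ROBOT

A 7-joint arm with a two-finger parallel gripper is mounted at the origin on a cart in front of the work surface, level with it; the furniture and walls round the work are solid. World frame = base frame: x ahead of the robot, y to its left, z up, the work surface at z = 0. Lengths are in m, angles in rad, forces in N, time in s.
With the tool pointing down it reaches from about 0.425 to 0.95 m from the base axis. Payload 4.7 kg.
Tool frame: the origin (TCP) lies at the very end of the fingers, on their centre line; the grasp point (between the pads) lies 19 mm behind it (manip.grip_depth is the distance from the TCP to the grasp point, in m); z points along the fingers, y is the line along which they close (so a half turn about z gives the same grasp; the last joint's range is limited). The gripper opens to 87 mm and grips with 3 to 60 N. Pads are 19 mm wide; open, the fingers measure 117 mm over their backs; the gripper's body (75 mm by 190 mm) begins 51 mm behind the grasp point.
Start: joints at [-1.132, 0.469, -0.049, 1.532, 0.024, 1.141, -0.082], TCP at [0.304, 0.603, 0.186] pointing down, gripper open.
Joint ranges: [-2.59, 2.59], [-0.33, 1.99], [-1.39, 1.29], [0.1, 2.45], [-1.04, 4.18], [0.21, 1.99], [-2.66, 2.66]. Speed limits (rad/s): [2.57, 2.57, 3.14, 3.14, 3.14, 3.14, 3.14].

INTERFACE

Orientations are given as a rotation vector (axis times angle).
In Python, from workcell import manip gives the robot as it stands.
- The arm moves only by the shell command python3 -m creep 'ROWS'. ROWS is JSON, a list of rows, each a list of 5 numbers: the shift along the tool's x, y, z normalised to -1 to 1, where 1 is 40 mm, then the turn about the tool's z normalised to -1 to 1, where 1 is 5 degrees, then the opening, from 0 (shut) to 1 (fully open). In form: [[tx, ty, tz, yaw, gripper], ...]. A call has 1 to 8 rows; each row shifts and turns the commanded pose from where the row before left it, along the tool's axes as they then stand; what a row does not reach is not made up. A row lasts 1/10 s, in which the tool goes at most 50 mm and 8.59 degrees, less where a joint would pass 70% of its speed; a pose out of reach is approached as far as the arm can. A call with a number of a shift or a turn outside -1 to 1 is refused whole. A call with a gripper value outside its range is refused whole. The fingers move at their own pace and stop on an object; the grip force is fixed at half the most. Time passes only in rows, so rows that do not move let the fingers close. It gives the time, the measured TCP pose, the force, the opening and the grip force at its end, in the units of the state.
- manip.read_state(): the state, without advancing time (a new reading comes with each control period).
- manip.snapshot(name): name is "scene" or "top"; returns a dict with "color" (420x560x3 uint8, blue, green, red), "z_map" (420x560 float32, m along the optical axis (not along the pixel's ray), 0 where there is no reading), "fx", "fy", "cx", "cy" (pixels), "k1" (the pictures are not rectified: a ray, as slopes to the right and down, at radius r is drawn at 1 + k1 r^2 times it, then the intrinsics apply), "view" (4x4, takes a point from world to camera coordinates). Camera axes: x right, y down, z forward; pixel columns grow to the right and rows downward; lengths in m; the calibration is good to about 2 mm. A picture is of the moment at which its call begins.
- manip.close_job(): hands the job in; it is judged then, once.
Trained networks look in the newest picture that a camera, given by its name, has taken for a name from the list of things; names that differ only in an ending like _2 or _b are one class to them, and where a whole thing is asked for, a point or a joint stands for the part that bears it (a point fixed in the world has none). Each returns a list of dicts, best first, with "conf" (0 to 1); they miss things now and then, are a little off and sometimes report something else, mostly with a low value. They report only what shows in the picture. A call takes as long as a camera call. They do not tell look-alikes from the thing itself.
- manip.masks_of(camera, query): "pixels" (420x560 bool, what is visible of it) and "pixel" ([row, column] in pixels, amid what is visible of it).
The state is a dict: "time": time; "qpos": joint angles; "joint_vel": joint speeds; "effort": joint torques, N m; "eef_pos": TCP position; "tool_rot": TCP orientation; "wrist_force": force on the tool from outside, world axes, zero at the start; "ft_torque": the same for the moment, N m; "width": finger opening in m; "grip_force": force on a finger pad.
Only numpy, scipy, OpenCV 4.12 (cv2) and the standard library are available. Lean on these libraries where they do the work, as an engineer would, in place of code of your own. Each camera call takes 0.05 s, during which the arm holds its last target. There are 200 camera calls.

TASK

The knife sharpening is done: put the three sharpening stones away, each flat in the wooden tray cut to its size. The black one is still held in the stone holder, so first lift the clamp arm by its red bar until it stays open by itself. Leave the soap and the salt shaker where they are.

Things in the scene. Friction and masses are not known exactly. Their poses are not given: they have to be found in the camera images.
- stone_black: black coarse stone (charcoal top, dark grey below), a rectangular sharpening stone 125 x 50 x 25 mm (x, y, z), about 360 g. Origin at the centre of its underside, x along its length, z up. It starts in the stone holder, underside 20 mm above the worktop: the clamp's claw covers the last 15 mm of its +x end, a steel stop stands 38 mm high at the other end, its sides are free.
- stone_red: brick-red medium stone (grey-brown below), a rectangular sharpening stone 102 x 42 x 24 mm (x, y, z), about 240 g. Origin at the centre of its underside, x along its length, z up. It starts flat and loose on the worktop.
- stone_white: off-white fine stone (blue-grey below), a rectangular sharpening stone 78 x 34 x 22 mm (x, y, z), about 140 g. Origin at the centre of its underside, x along its length, z up. It starts flat and loose on the worktop.
- tray_large: beech tray with a cork-lined recess for one stone, fixed to the worktop, the largest of three: 153 x 78 x 12 mm outside, recess 139 x 64 mm and 8 mm deep (its floor is 4 mm above the worktop, its rim 12 mm), made for the stone of 125 x 50 mm, which has 7 mm of play to each side. Origin at the centre of the underside, x along its length.
- tray_medium: beech tray with a cork-lined recess for one stone, fixed to the worktop, the middle-sized of three: 130 x 70 x 12 mm outside, recess 116 x 56 mm and 8 mm deep (its floor is 4 mm above the worktop, its rim 12 mm), made for the stone of 102 x 42 mm, which has 7 mm of play to each side. Origin at the centre of the underside, x along its length.
- tray_small: beech tray with a cork-lined recess for one stone, fixed to the worktop, the smallest of three: 106 x 62 x 12 mm outside, recess 92 x 48 mm and 8 mm deep (its floor is 4 mm above the worktop, its rim 12 mm), made for the stone of 78 x 34 mm, which has 7 mm of play to each side. Origin at the centre of the underside, x along its length.
- clamp_arm (a joint): angle in rad of the sprung clamp arm of the stone holder (a bamboo board 221 x 74 mm, fixed, with the clamp at one end). 0: claw down on the stone; it grows as the arm is lifted. A spring pulls it shut below about 1.0 rad and throws it open above; it then stays open against its stop at 1.9, standing 112 mm high.
- clamp_bar (a point): middle of the clamp's red grip bar: round, 12 mm thick, 52 mm long along the point's y, on a thin rod at each end (45 mm clear between). Arm shut: 98 mm above the worktop, over the stone, level; x points along the holder to the hinge line, which is parallel to the bar, 52 mm further along x and 32 mm lower. The bar lifts up and over, past the hinge; about 5 N. The point turns with the arm.
- soap: bystander: pale green bar of soap, 58 x 84 x 26 mm, loose; origin at the centre of its underside
- salt: bystander: white salt shaker, 44 mm across and 90 mm tall, loose; origin at the centre of its underside
Not all that is in view belongs to the job. Several things have the shape of the stone_white; the one meant has the colours described above.

How it is judged:
On the way:
1. the clamp arm is lifted over and stays open (value of joint clamp_arm above 1.4 rad), for 0.2 s.
At the end, for the whole second after the job is handed in: Each stone lies flat at rest on the floor of its own tray (black in the largest, red in the middle one, white in the smallest), centre within 12 mm of the tray's centre along each of the tray's axes, lengthwise along it, less than 0.08 rad from level (x of stone_black in the frame of tray_large between -0.012 and 0.012 m and y of stone_black in the frame of tray_large between -0.012 and 0.012 m and z of stone_black in the frame of tray_large between 0 and 0.0075 m and angle between each of stone_black, stone_red, stone_white's own z axis and vertical below 0.08 rad and angle between the x axis of stone_black and the x axis of tray_large, either way round below 0.35 rad and linear speed of each of stone_black, stone_red, stone_white below 0.02 m/s and x of stone_red in the frame of tray_medium between -0.012 and 0.012 m and y of stone_red in the frame of tray_medium between -0.012 and 0.012 m and z of stone_red in the frame of tray_medium between 0 and 0.0075 m and angle between the x axis of stone_red and the x axis of tray_medium, either way round below 0.35 rad and x of stone_white in the frame of tray_small between -0.012 and 0.012 m and y of stone_white in the frame of tray_small between -0.012 and 0.012 m and z of stone_white in the frame of tray_small between 0 and 0.0075 m and angle between the x axis of stone_white and the x axis of tray_small, either way round below 0.35 rad); the robot touches nothing.
It fails at once if the soap is moved by more than 40 mm (distance of soap from where it was at the start of the episode above 0.04 m).
It fails at once if the salt shaker is moved by more than 40 mm or tipped over (distance of salt from where it was at the start of the episode above 0.04 m or angle between salt's own z axis and vertical above 0.5 rad).
It also fails if it takes over 118 s, if anything falls off the work surface, if the arm or the gripper's body presses on something with over 40 N, if the wrist force passes 120 N, or if a joint passes its speed limit or range.

## Working session

There is one attempt and no reset: what is moved stays moved. The work goes in short steps, Python scripts to look and compute and a shell command to move; the robot and the scene stay as the last step left them, time stands still between calls to the robot, and variables do not carry over. Pictures are saved under pics/ and viewed, at most 14 in all, crops included, and the job is handed in when it is done.

```bash
mkdir -p pics; ls; cat > h.py <<'E'
import numpy as np, cv2
from workcell import manip
from scipy.spatial.transform import Rotation as R
def cloud(s):
    h,w=s["z_map"].shape
    v,u=np.mgrid[0:h,0:w].astype(float)
    K=np.array([[s["fx"],0,s["cx"]],[0,s["fy"],s["cy"]],[0,0,1]])
    p=cv2.undistortPoints(np.stack([u.ravel(),v.ravel()],1)[:,None],K,np.array([s["k1"],0,0,0.]),None)[:,0].reshape(h,w,2)
    z=s["z_map"]
    c=np.dstack([p[...,0]*z,p[...,1]*z,z])
    V=np.array(s["view"]); 
    return (c-V[:3,3])@V[:3,:3]
def rect(pts):
    (c,(a,b),t)=cv2.minAreaRect((pts*1000).astype(np.float32))
    if a<b: a,b,t=b,a,t+90
    t=(t+90)%180-90
    return np.round([c[0],c[1],a,b,t],1)
E
python3 - <<'E'
from h import *
for n in("scene","top"):
    s=manip.snapshot(n); cv2.imwrite(f"pics/{n}0.png",s["color"]); np.savez(f"{n}0.npz",**s)
    P=cloud(s)
    for q in ["stone_black","stone_red","stone_white","tray_large","tray_medium","tray_small","clamp_arm","soap","salt"]:
        for d in manip.masks_of(n,q)[:4]:
            m=d["pixels"]&(s["z_map"]>0)
            X=P[m]
            if len(X)<20: continue
            zt=np.percentile(X[:,2],90)
            T=X[X[:,2]>zt-.006]
            print(n,q,round(d["conf"],2),np.int32(d["pixel"]),len(X),"ztop",round(zt,3),"rect",rect(T[:,:2]),"bgr",np.int32(np.median(s["color"][m],0)))
st=manip.read_state(); print({k:np.round(v,3) for k,v in st.items()})
E
```

```text
pics
scene stone_black 0.69 [235 330] 727 ztop 0.048 rect [ 452.3 -155.9  123.    55.4  -89.8] bgr [40 38 39]
scene stone_red 0.71 [265 407] 592 ztop 0.027 rect [ 476.3 -370.6  101.6   44.    79.3] bgr [ 49  65 171]
scene stone_white 0.88 [287 384] 498 ztop 0.025 rect [ 369.1 -338.7   76.6   39.7  -75.4] bgr [238 245 249]
scene stone_white 0.83 [276 332] 410 ztop 0.025 rect [ 339.2 -212.4   79.8   35.1  -22.9] bgr [192  67 147]
scene tray_large 0.65 [201 192] 109 ztop 0.015 rect [426.5 320.1  75.4  34.2  43. ] bgr [129 182 229]
scene tray_medium 0.71 [225 236] 733 ztop 0.014 rect [401.1 129.7 128.6  73.3  -5.4] bgr [134 188 233]
scene tray_small 0.92 [221 209] 516 ztop 0.014 rect [391.8 232.3 113.7  66.5  -1. ] bgr [130 183 228]
scene clamp_arm 0.53 [221 311] 197 ztop 0.105 rect [ 446.8 -115.9   45.8   11.6   -1.9] bgr [113 112 183]
scene soap 0.64 [219 336] 316 ztop 0.028 rect [ 573.4 -130.    74.8   44.2   77.3] bgr [216 241 230]
scene salt 0.7 [220 370] 326 ztop 0.087 rect [ 581.1 -234.6   24.7   24.5   61.6] bgr [149 151 159]
top stone_black 0.74 [226 330] 920 ztop 0.049 rect [ 4
[... 1040 characters left out ...]
] 347 ztop 0.089 rect [ 581.6 -230.6   29.9   27.6  -73.3] bgr [147 151 156]
top salt 0.2 [225 300] 516 ztop 0.104 rect [ 448.2 -112.7   51.9    9.6    0.6] bgr [159 158 186]
{'time': np.float64(1.0), 'qpos': array([-1.132,  0.469, -0.049,  1.533,  0.024,  1.141, -0.082]), 'joint_vel': array([0.001, 0.001, 0.   , 0.002, 0.003, 0.001, 0.   ]), 'effort': array([-1.0000e-03, -5.0784e+01, -8.1000e-02, -2.3647e+01, -6.1000e-02,
        3.1000e-02,  0.0000e+00]), 'eef_pos': array([0.304, 0.603, 0.186]), 'tool_rot': array([-0.728, -3.056, -0.   ]), 'wrist_force': array([-0.148, -0.284, -0.302]), 'ft_torque': array([-0.045,  0.006, -0.022]), 'grip_force': np.float64(0.0), 'width': np.float64(0.087)}
```

```bash
python3 - <<'E'
import cv2,numpy as np
a=cv2.imread("pics/top0.png"); cv2.imwrite("pics/topz.png",cv2.resize(a[140:320,260:460],None,fx=4,fy=3.3)[:600,:800])
from h import *
st=manip.read_state(); print(R.from_rotvec(st["tool_rot"]).as_matrix().round(3))
E
```

```text
[[-0.893  0.451 -0.   ]
 [ 0.451  0.893  0.   ]
 [ 0.     0.    -1.   ]]
```

View pics/top0.png

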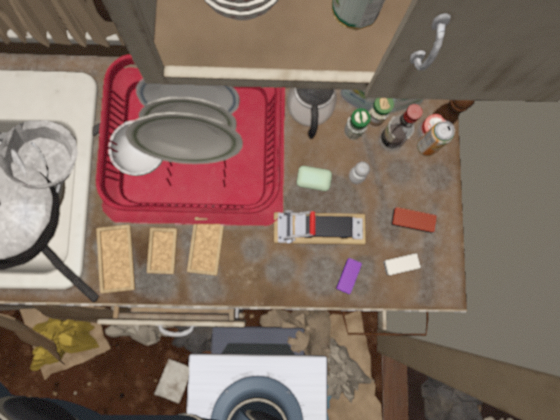

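View pics/topz.png

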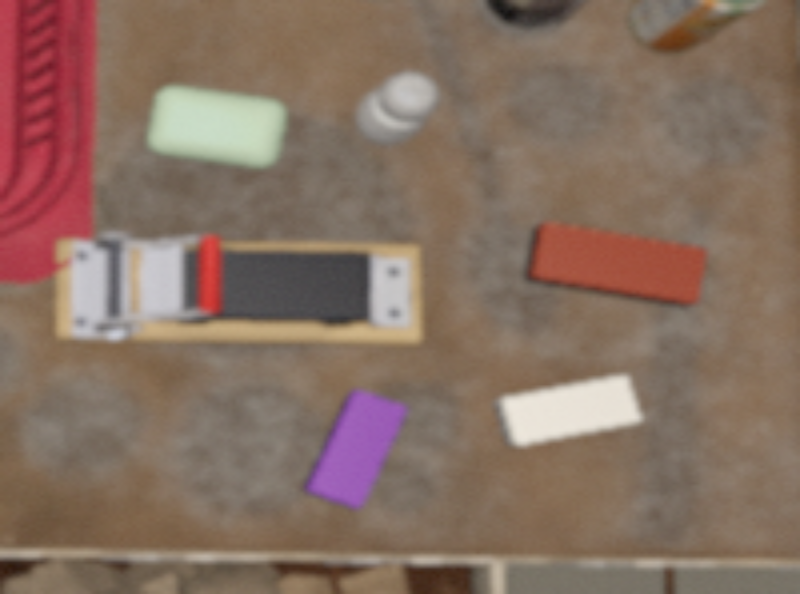

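The look-alikes for stone_white in the top view are the purple block at (274,348) and the off-white block at (265,403). The enlarged crop confirms that the off-white one, right of the purple and below the red stone, fits the description. The clamp bar is at (227,311), with the hinge to its left (+y).

Next I'll write a small planner that works out the moves, and check the obstacle heights.

```bash
cat >> h.py <<'E'
def plan(x,y,z,psi):
    """how far to go: yaw units first, then shift in tool axes after the yaw (units)"""
    st=manip.read_state(); M=R.from_rotvec(st["tool_rot"]).as_matrix()
    p0=np.degrees(np.arctan2(M[1,1],M[0,1])); dp=(psi-p0+180)%360-180
    d=np.array([x,y,z])-st["eef_pos"]; a=np.radians(psi)
    t=np.array([-np.sin(a)*d[0]+np.cos(a)*d[1],np.cos(a)*d[0]+np.sin(a)*d[1],-d[2]])/.04
    print("psi",round(p0,1),"q7",round(st["qpos"][6],2),"tcp",st["eef_pos"].round(4),"yaw",round(-dp/5,2),"shift",t.round(2),"| width",round(st["width"],4),"t",round(st["time"],1))
E
python3 - <<'E'
from h import *
s=dict(np.load("top0.npz")); P=cloud(s); ok=s["z_map"]>0
for x0 in np.arange(.3,.7,.05):
    print(round(x0,2),[int(1000*max([0,*P[ok&(abs(P[...,0]-x0-.025)<.025)&(abs(P[...,1]-y0-.025)<.025)][:,2]])) for y0 in np.arange(-.45,.5,.05)])
plan(.4495,-.1126,.186,90)
E
```

```text
0.3 [6, 8, 28, 7, 30, 28, 6, 8, 8, 7, 7, 18, 16, 21, 19, 19, 66, 65, 53]
0.35 [7, 28, 29, 26, 29, 24, 7, 9, 8, 8, 16, 18, 18, 18, 19, 16, 18, 51, 48]
0.4 [29, 29, 8, 13, 51, 51, 109, 89, 27, 7, 18, 17, 16, 18, 17, 18, 18, 18, 19]
0.45 [32, 33, 31, 10, 50, 52, 109, 88, 128, 127, 127, 126, 126, 126, 127, 127, 125, 16, 27]
0.5 [7, 10, 28, 7, 9, 26, 24, 6, 127, 44, 79, 30, 30, 80, 31, 116, 127, 20, 40]
0.55 [583, 667, 746, 746, 742, 739, 32, 30, 127, 292, 348, 364, 366, 354, 313, 91, 127, 18, 35]
0.6 [572, 644, 652, 7, 6, 729, 490, 490, 491, 491, 491, 491, 689, 671, 250, 91, 127, 17, 23]
0.65 [138, 138, 210, 146, 111, 487, 495, 487, 487, 574, 567, 487, 589, 300, 276, 92, 126, 17, 22]
psi 63.2 q7 -0.08 tcp [0.3043 0.6025 0.1865] yaw -5.36 shift [-3.630e+00 -1.788e+01  1.000e-02] | width 0.087 t 1.0
```

```bash
python3 - <<'E'
from h import *
s=dict(np.load("top0.npz")); P=cloud(s); ok=s["z_map"]>0
for y0 in (.05,.1,.15,.2,.25):
    q=P[ok&(abs(P[...,1]-y0)<.02)&(P[...,2]>.05)&(P[...,0]<.6)&(P[...,0]>.3)]; print(y0,"rack min x",np.percentile(q[:,0],1).round(3))
q=P[ok&(P[...,2]>.035)&(P[...,0]<.42)&(P[...,0]>.3)&(P[...,1]>.3)&(P[...,1]<.5)]
for x0 in (.31,.33,.35,.37,.39): 
    r=q[abs(q[:,0]-x0)<.01]; print(x0,r[:,1].min().round(3) if len(r) else None, r[:,2].max().round(3) if len(r) else None)
q=P[ok&(P[...,2]>.09)&(P[...,2]<.12)&(abs(P[...,1]+.1126)<.02)&(abs(P[...,0]-.45)<.04)]
print("bar",q.min(0).round(4),q.max(0).round(4))
E
python3 -m creep '[[0,0,0,-1,1],[0,0,0,-1,1],[0,0,0,-1,1],[0,0,0,-1,1],[0,0,0,-1,1],[0,0,0,-0.36,1],[0,0,0,0,1]]'
python3 -m creep '[[-0.3,-1,0,0,1],[-0.3,-1,0,0,1],[-0.3,-1,0,0,1],[-0.3,-1,0,0,1],[-0.3,-1,0,0,1],[-0.3,-1,0,0,1],[-0.3,-1,0,0,1],[-0.3,-1,0,0,1]]'
python3 -m creep '[[-0.3,-1,0,0,1],[-0.3,-1,0,0,1],[-0.3,-1,0,0,1],[-0.3,-1,0,0,1],[0,-1,0,0,1],[0,-1,0,0,1],[0,-1,0,0,1],[0,-1,0,0,1]]'
python3 -c "from h import *; plan(.4495,-.1126,.14,90)"
```

```text
0.05 rack min x 0.465
0.1 rack min x 0.465
0.15 rack min x 0.465
0.2 rack min x 0.465
0.25 rack min x 0.465
0.31 0.382 0.067
0.33 0.408 0.061
0.35 0.432 0.054
0.37 0.459 0.043
0.39 None None
bar [ 0.4199 -0.1174  0.0914] [ 0.4768 -0.1023  0.1094]
time: 1.7
eef_pos: [0.3044, 0.6025, 0.1864]
tool_rot: [-0.002, -3.141, -0.0]
wrist_force: [0.4, 0.1, 0.1]
width: 0.0871
grip_force: 0.0
time: 2.5
eef_pos: [0.4007, 0.2809, 0.1868]
tool_rot: [0.002, 3.141, 0.001]
wrist_force: [1.3, -0.2, 0.3]
width: 0.087
grip_force: 0.0
time: 3.3
eef_pos: [0.4482, -0.039, 0.1868]
tool_rot: [0.002, 3.141, 0.001]
wrist_force: [0.8, -0.4, 1.0]
width: 0.087
grip_force: 0.0
psi 89.9 q7 1.59 tcp [ 0.4482 -0.039   0.1868] yaw -0.02 shift [-0.03 -1.84  1.17] | width 0.087 t 3.3
```

```bash
python3 -m creep '[[0,-1,0,0,0.45],[0,-0.82,0.8,0,0.45],[0,0,0,0,0.45],[0,0,0,0,0.45],[0,0,0,0,0.45]]'
python3 - <<'E'
from h import *
for n in("top","scene"):
    s=dict(np.load(n+"0.npz")); P=cloud(s); ok=s["z_map"]>0
    for x0 in(.43,.45,.47):
        print(n,x0,[(round(y0,3),[int(1000*v) for v in np.percentile(q,[5,50,95])]) for y0 in np.arange(-.13,-.02,.008) if len(q:=P[ok&(abs(P[...,0]-x0)<.008)&(abs(P[...,1]-y0)<.004)][:,2])])
plan(.4495,-.1115,.082,90)
s=manip.snapshot("scene"); cv2.imwrite("pics/s1.png",cv2.resize(s["color"][150:290,230:430],None,fx=4,fy=4))
E
```

```text
time: 3.8
eef_pos: [0.4491, -0.1092, 0.155]
tool_rot: [-0.002, 3.14, 0.001]
wrist_force: [0.2, -0.2, -0.4]
width: 0.0548
grip_force: 0.0
top 0.43 [(np.float64(-0.13), [14, 43, 48]), (np.float64(-0.122), [16, 32, 47]), (np.float64(-0.114), [19, 103, 107]), (np.float64(-0.106), [19, 48, 104]), (np.float64(-0.098), [19, 59, 87]), (np.float64(-0.09), [17, 62, 77]), (np.float64(-0.082), [18, 63, 73]), (np.float64(-0.074), [15, 62, 69]), (np.float64(-0.066), [21, 69, 72]), (np.float64(-0.058), [19, 67, 74]), (np.float64(-0.05), [18, 22, 24]), (np.float64(-0.042), [14, 20, 26]), (np.float64(-0.034), [14, 17, 21]), (np.float64(-0.026), [-3, 0, 4])]
top 0.45 [(np.float64(-0.13), [43, 45, 49]), (np.float64(-0.122), [45, 47, 49]), (np.float64(-0.114), [44, 102, 106]), (np.float64(-0.106), [44, 47, 104]), (np.float64(-0.098), [51, 61, 64]), (np.float64(-0.09), [59, 62, 64]), (np.float64(-0.082), [18, 61, 64]), (np.float64(-0.074), [17, 20, 61]), (np.float64(-0.066), [20, 44, 73]), (np.float64(-0.058), [20, 68, 72]), (np.float64(-0.05), [16, 21, 24]), (np.float64(-0.042), [19, 21, 24]), (np.float
[... 1408 characters left out ...]
22, 68, 72]), (np.float64(-0.058), [26, 71, 72]), (np.float64(-0.042), [19, 20, 22]), (np.float64(-0.034), [18, 19, 19]), (np.float64(-0.026), [0, 1, 3])]
scene 0.47 [(np.float64(-0.13), [44, 46, 48]), (np.float64(-0.122), [45, 48, 105]), (np.float64(-0.114), [45, 47, 107]), (np.float64(-0.106), [44, 48, 70]), (np.float64(-0.098), [77, 79, 85]), (np.float64(-0.09), [61, 64, 75]), (np.float64(-0.082), [20, 63, 69]), (np.float64(-0.074), [18, 23, 69]), (np.float64(-0.066), [22, 69, 74]), (np.float64(-0.058), [22, 23, 63]), (np.float64(-0.034), [20, 20, 20]), (np.float64(-0.026), [0, 15, 21])]
psi 90.1 q7 1.78 tcp [ 0.4491 -0.1092  0.155 ] yaw 0.01 shift [-0.01 -0.06  1.83] | width 0.0548 t 3.8
```

View pics/s1.png

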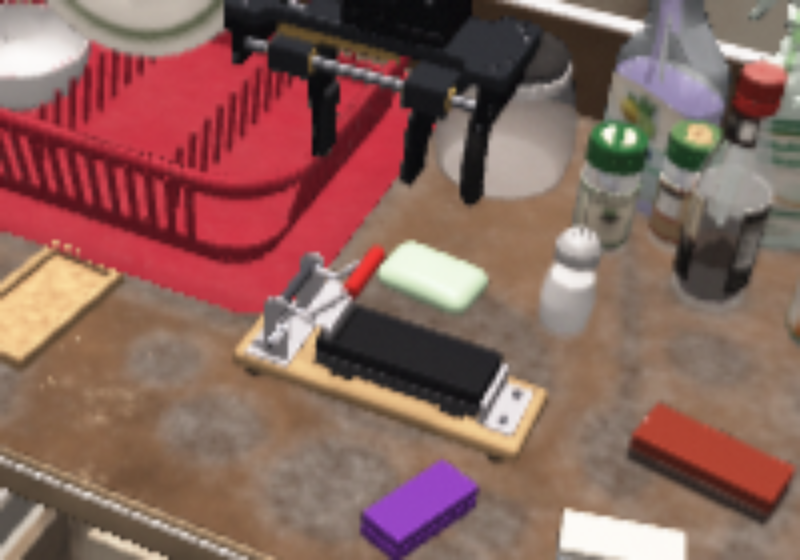

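The scene crop shows the holder with its arm shut and the red bar at crop (365,270). The gripper is above it, with three prongs hanging down at about (322,150), (412,180) and (475,200). I'll work out what those are before descending.

```bash
python3 - <<'E'
from h import *
s=manip.snapshot("scene"); P=cloud(s)
for r,c in((145,322),(135,322),(172,412),(160,415),(190,474),(170,476),(140,490),(50,300),(55,365)):
    r2,c2=150+r//4,230+c//4; print((r,c),P[r2-1:r2+2,c2-1:c2+2].reshape(-1,3)[4].round(3),s["z_map"][r2,c2].round(3))
print(manip.read_state()["width"])
E
```

```text
(145, 322) [ 0.44  -0.081  0.202] 1.061
(135, 322) [ 0.443 -0.079  0.209] 1.06
(172, 412) [ 0.447 -0.145  0.197] 1.046
(160, 415) [ 0.446 -0.144  0.207] 1.041
(190, 474) [ 0.676 -0.123  0.036] 1.314
(170, 476) [ 0.671 -0.126  0.06 ] 1.296
(140, 490) [ 0.708 -0.122  0.064] 1.321
(50, 300) [ 0.415 -0.073  0.286] 0.996
(55, 365) [0.877 0.059 0.01 ] 1.539
0.04699104558596262
```

```bash
python3 -m creep '[[0,-0.06,0,0,0.45],[0,0,0,0,0.45]]'; python3 - <<'E'
from h import *
s=manip.snapshot("scene"); V=np.array(s["view"])
def pj(p):
    c=V[:3,:3]@np.array(p)+V[:3,3]; a,b=c[:2]/c[2]; k=1+s["k1"]*(a*a+b*b); return s["fx"]*a*k+s["cx"], s["fy"]*b*k+s["cy"]
im=cv2.resize(s["color"][150:290,230:430],None,fx=4,fy=4)
t=manip.read_state()["eef_pos"]
for p,c in((t,(0,255,0)),(t+[0,0,.019],(255,255,0)),((.4495,-.1115,.098),(255,0,255))):
    u,v=pj(p); cv2.circle(im,(int((u-230)*4),int((v-150)*4)),4,c,1)
cv2.imwrite("pics/s2.png",im); plan(.4495,-.1115,.082,90)
E
```

```text
time: 4.1
eef_pos: [0.4486, -0.1124, 0.1548]
tool_rot: [-0.001, 3.141, 0.0]
wrist_force: [0.4, -0.5, 0.6]
width: 0.0401
grip_force: 0.0
psi 90.0 q7 1.79 tcp [ 0.4486 -0.1125  0.1547] yaw 0.01 shift [-0.02  0.02  1.82] | width 0.04 t 4.2
```

View pics/s2.png

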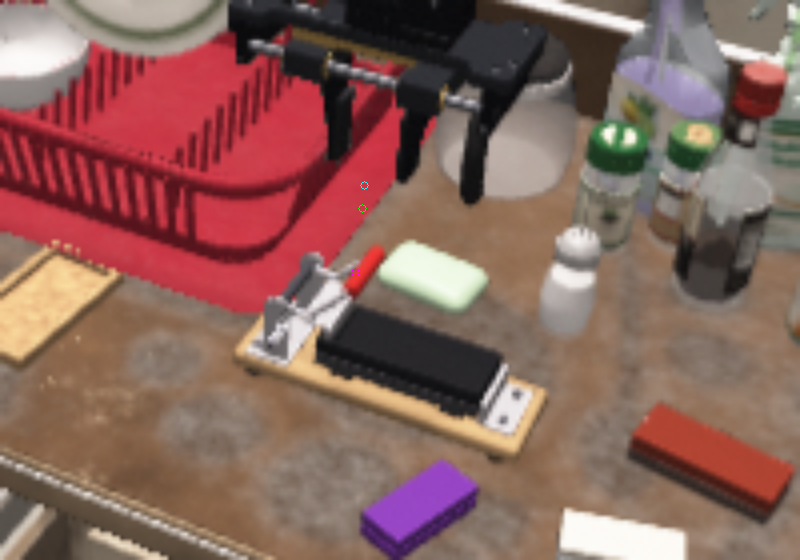

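The picture shows the two fingers at (338,150) and (405,175); the third prong belongs to something behind. The drawn tips sit about 3 cm above the projected TCP at (362,208), so I'll test this by closing on the bar.

```bash
python3 -m creep '[[0,0.02,0.5,0,0.45],[0,0,0.5,0,0.45],[0,0,0.4,0,0.45],[0,0,0.4,0,0.45],[0,0,0,0,0.45]]'
python3 -m creep '[[0,0,0,0,0],[0,0,0,0,0],[0,0,0,0,0],[0,0,0,0,0],[0,0,0,0,0],[0,0,0,0,0],[0,0,0,0,0]]'
python3 - <<'E'
from h import *
s=manip.snapshot("scene"); 
im=cv2.resize(s["color"][150:290,230:430],None,fx=4,fy=4)
cv2.imwrite("pics/s3.png",im); plan(.4495,-.1115,.082,90)
E
```

```text
time: 4.65
eef_pos: [0.4467, -0.1114, 0.0809]
tool_rot: [0.0, -3.137, -0.001]
wrist_force: [-0.3, -0.3, -0.0]
width: 0.0392
grip_force: 0.0
time: 5.35
eef_pos: [0.4483, -0.1119, 0.0825]
tool_rot: [0.0, 3.141, 0.0]
wrist_force: [-0.4, -1.1, 0.7]
width: 0.0008
grip_force: 0.0
psi 90.0 q7 1.83 tcp [ 0.4483 -0.1119  0.0824] yaw -0.0 shift [-0.03  0.01  0.01] | width 0.0009 t 5.4
```

View pics/s3.png

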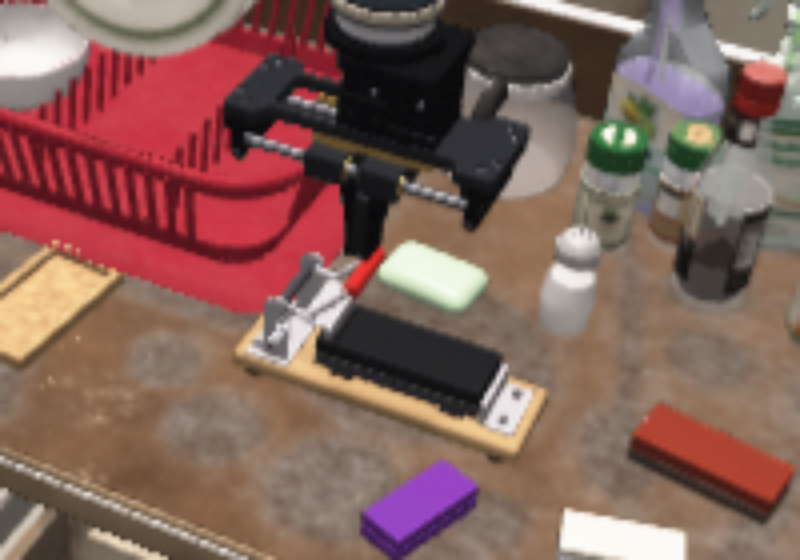

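The fingers closed to zero just above and behind the bar, with the tip at (365,250). The real tips are therefore higher than the reported TCP, so I'll raise the arm and measure the offset with the depth image.

```bash
python3 -m creep '[[0,0,-1,0,0],[0,0,-1,0,0],[0,0,-0.5,0,0],[0,0,0,0,0]]'; python3 - <<'E'
from h import *
t=manip.read_state()["eef_pos"]
for n in("scene","top"):
    s=manip.snapshot(n); P=cloud(s); ok=s["z_map"]>0
    m=ok&(abs(P[...,0]-t[0])<.04)&(abs(P[...,1]-t[1])<.045)&(P[...,2]>.125)&(P[...,2]<t[2]+.075)
    q=P[m]; print(n,t.round(4),len(q))
    for z0 in np.arange(-.03,.07,.01):
        r=q[abs(q[:,2]-t[2]-z0)<.005]
        if len(r)>2: print(round(z0,2),len(r),r[:,:2].min(0).round(3),r[:,:2].max(0).round(3),r[:,:2].mean(0).round(4))
E
```

```text
time: 5.8
eef_pos: [0.4506, -0.1123, 0.1854]
tool_rot: [0.0, 3.135, -0.0]
wrist_force: [-0.4, 0.2, 0.3]
width: 0.0002
grip_force: 0.0
scene [ 0.4506 -0.1123  0.1854] 114
0.04 23 [ 0.439 -0.123] [ 0.461 -0.104] [ 0.4448 -0.1151]
0.05 28 [ 0.439 -0.123] [ 0.46  -0.107] [ 0.4449 -0.1166]
0.06 29 [ 0.439 -0.124] [ 0.462 -0.106] [ 0.4436 -0.1158]
top [ 0.4506 -0.1123  0.1854] 0
```

The real fingertips are about 34 mm above the reported TCP, with negligible sideways offset. I'll correct for that in z and grip the bar again.

```bash
python3 -m creep '[[0,0,0,0,0.45],[0,0,0.6,0,0.45],[0,0,0.8,0,0.45],[0,0,0.7,0,0.45],[0,0,0.5,0,0.45],[0,0,0.5,0,0.45],[0,0,0.3,0,0.45],[0,0,0,0,0.45]]'
python3 -m creep '[[0,0,0,0,0],[0,0,0,0,0],[0,0,0,0,0],[0,0,0,0,0],[0,0,0,0,0]]'
```

```text
time: 6.7
eef_pos: [0.4463, -0.1116, 0.0443]
tool_rot: [-0.0, -3.136, -0.001]
wrist_force: [-0.3, 0.9, -0.3]
width: 0.0393
grip_force: 0.0
time: 7.2
eef_pos: [0.4489, -0.1142, 0.0472]
tool_rot: [0.001, 3.139, -0.004]
wrist_force: [0.4, -5.0, 0.4]
width: 0.0112
grip_force: 30.0
```

```bash
python3 -m creep '[[0,0.11,-0.16,0,0],[0,0.13,-0.14,0,0],[0,0.15,-0.12,0,0],[0,0.16,-0.11,0,0],[0,0.17,-0.08,0,0],[0,0.18,-0.06,0,0],[0,0.19,-0.04,0,0],[0,0.19,-0.02,0,0]]'
```

```text
time: 8.0
eef_pos: [0.4488, -0.0634, 0.0769]
tool_rot: [0.003, 3.139, -0.004]
wrist_force: [0.5, -5.0, -0.9]
width: 0.0114
grip_force: 30.0
```

```bash
python3 -m creep '[[0,0.19,0.02,0,0],[0,0.19,0.02,0,0],[0,0.18,0.06,0,0],[0,0.18,0.07,0,0],[0,0.16,0.1,0,0],[0,0.14,0.1,0,0],[0,0,0,0,0]]'
python3 - <<'E'
from h import *
s=manip.snapshot("scene"); 
cv2.imwrite("pics/s4.png",cv2.resize(s["color"][150:290,230:430],None,fx=4,fy=4))
E
```

```text
time: 8.7
eef_pos: [0.4488, -0.0179, 0.0601]
tool_rot: [-0.002, 3.141, 0.001]
wrist_force: [4.5, -1.0, -4.5]
width: 0.0116
grip_force: 30.0
```

View pics/s4.png

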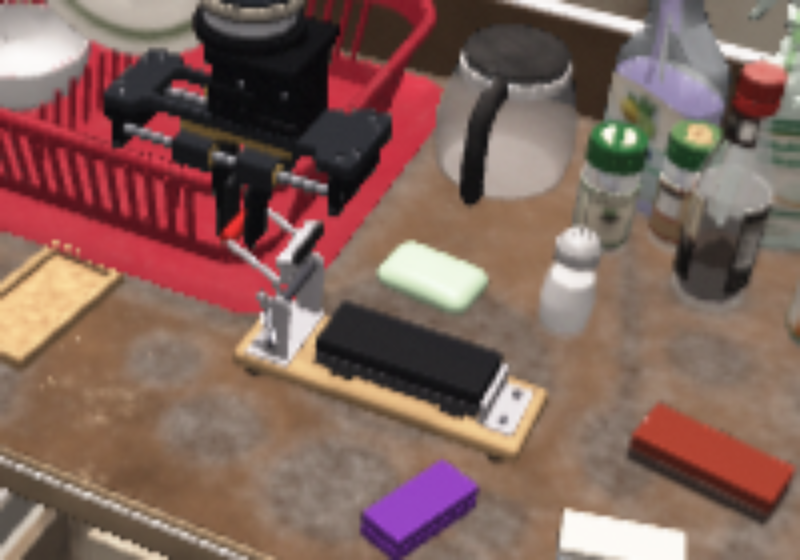

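The arm is over and held at about 1.8 rad, with the bar at (235,225). Next I'll release it, lift, and measure the black stone.

```bash
python3 -m creep '[[0,0,0,0,0.3],[0,0,0,0,0.3],[0,0,0,0,0.3],[0,0,-0.5,0,0.3],[0,0,-1,0,0.3],[0,0,-1,0,0.3],[0,-1,-1,0,1],[0,-1,0,0,1]]'
python3 - <<'E'
from h import *
for n in("scene","top"):
    s=manip.snapshot(n); P=cloud(s)
    for q in ["stone_black","clamp_arm"]:
        for d in manip.masks_of(n,q)[:1]:
            X=P[d["pixels"]&(s["z_map"]>0)]; zt=np.percentile(X[:,2],90); T=X[(X[:,2]>zt-.006)&(X[:,2]<zt+.006)]
            print(n,q,round(d["conf"],2),len(T),"ztop",round(zt,3),rect(T[:,:2]))
plan(.45,-.151,.08,0)
E
```

```text
time: 9.55
eef_pos: [0.4513, -0.095, 0.2011]
tool_rot: [-0.005, 3.132, 0.001]
wrist_force: [1.2, -0.1, -0.8]
width: 0.0351
grip_force: 0.0
scene stone_black 0.58 543 ztop 0.048 [ 453.8 -154.4  124.9   54.5  -89.3]
scene clamp_arm 0.63 112 ztop 0.112 [449.3 -42.3  62.1  51.9 -89.1]
top clamp_arm 0.47 57 ztop 0.112 [427.6 -37.5  59.9  14.7  86.9]
psi 90.0 q7 1.73 tcp [ 0.4476 -0.0936  0.1957] yaw 18.01 shift [-1.43  0.06  2.89] | width 0.0585 t 9.8
```

```bash
python3 -m creep '[[0,0,0,1,1],[0,0,0,1,1],[0,0,0,1,1],[0,0,0,1,1],[0,0,0,1,1],[0,0,0,1,1],[0,0,0,1,1],[0,0,0,1,1]]' >/dev/null
python3 -m creep '[[0,0,0,1,1],[0,0,0,1,1],[0,0,0,1,1],[0,0,0,1,1],[0,0,0,1,1],[0,0,0,1,1],[0,0,0,1,1],[0,0,0,1,1]]' >/dev/null
python3 -m creep '[[0,0,0,1,1],[0,0,0,1,1],[-0.75,0.05,0,0,1],[-0.74,0,0,0,1],[0,0,1,0,1],[0,0,1,0,1],[0,0,1,0,1],[0,0,0,0,1]]'
python3 -c "from h import *; plan(.45,-.153,-.002,0)"
```

```text
time: 12.25
eef_pos: [0.4457, -0.1516, 0.0716]
tool_rot: [-2.212, -2.216, 0.011]
wrist_force: [-1.7, 0.4, 0.2]
width: 0.0866
grip_force: 0.0
psi 0.1 q7 0.45 tcp [ 0.4457 -0.1516  0.0716] yaw 0.02 shift [-0.04  0.11  1.84] | width 0.0866 t 12.2
```

```bash
python3 -m creep '[[0,0.05,0.6,0,1],[0,0.03,0.6,0,1],[0,0,0.4,0,1],[0,0,0.24,0,1],[0,0,0,0,1],[0,0,0,0,1]]'
python3 -m creep '[[0,0,0,0,0],[0,0,0,0,0],[0,0,0,0,0],[0,0,0,0,0],[0,0,0,0,0],[0,0,0,0,0]]'
python3 -m creep '[[0,0,-0.3,0,0],[0,0,-0.5,0,0],[0,0,-0.6,0,0],[0,0,-0.6,0,0],[0,0,-0.6,0,0],[0,0,0,0,0],[0,0,0,0,0]]'
python3 - <<'E'
from h import *
plan(.45,-.153,-.002,0)
s=manip.snapshot("scene"); 
cv2.imwrite("pics/s5.png",cv2.resize(s["color"][150:290,230:430],None,fx=4,fy=4))
E
```

```text
time: 12.85
eef_pos: [0.4545, -0.154, 0.0036]
tool_rot: [2.22, 2.221, 0.002]
wrist_force: [-0.5, -1.0, -0.2]
width: 0.0871
grip_force: 0.0
time: 13.45
eef_pos: [0.4533, -0.154, 0.0026]
tool_rot: [-2.221, -2.221, 0.0]
wrist_force: [-0.7, -0.4, 1.1]
width: 0.0493
grip_force: 30.0
time: 14.15
eef_pos: [0.4532, -0.1537, 0.1066]
tool_rot: [-2.221, -2.221, -0.001]
wrist_force: [0.9, 0.7, -3.8]
width: 0.0497
grip_force: 30.0
psi 0.0 q7 0.42 tcp [ 0.4532 -0.1537  0.1066] yaw 0.0 shift [ 0.02 -0.08  2.71] | width 0.0497 t 14.2
```

View pics/s5.png

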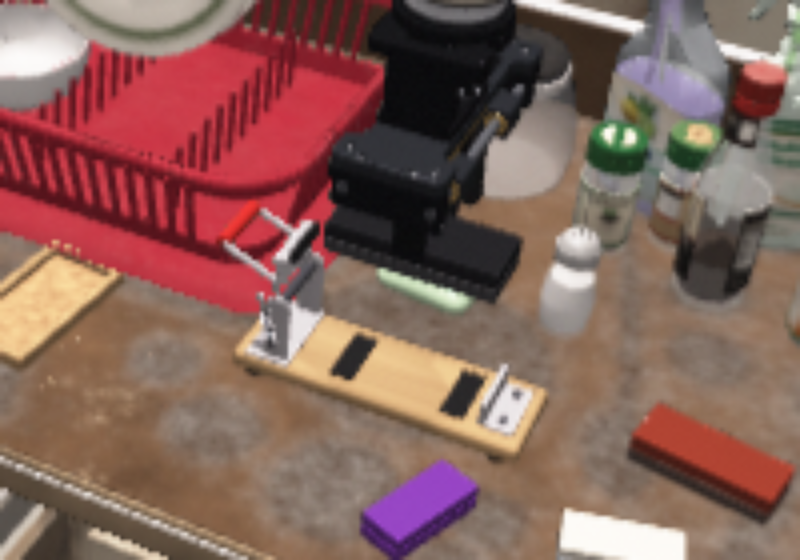

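The black stone is held level at (430,255), and the clamp stands open with its bar at (240,220). I'll measure how the stone sits in the grip, then carry it to the large tray.

```bash
python3 - <<'E'
from h import *
t=manip.read_state()["eef_pos"]
s=manip.snapshot("scene"); P=cloud(s)
m=(s["z_map"]>0)&(abs(P[...,0]-.45)<.05)&(abs(P[...,1]+.153)<.09)&(P[...,2]>.1)&(P[...,2]<.17)
m[:,:]&=True
q=P[m]; d=s["color"][m].max(1)<90
for z0 in np.arange(.1,.18,.005):
    r=q[d&(abs(q[:,2]-z0)<.0025)]
    if len(r)>3: print(round(z0,3),len(r),r.min(0).round(3)[:2],r.max(0).round(3)[:2])
plan(.3675,.3433,.13,98)
E
```

```text
0.11 16 [ 0.429 -0.074] [ 0.47  -0.068]
0.115 10 [ 0.431 -0.071] [ 0.465 -0.069]
0.125 25 [ 0.429 -0.216] [ 0.472 -0.099]
0.13 70 [ 0.427 -0.217] [ 0.472 -0.094]
0.135 69 [ 0.426 -0.216] [ 0.475 -0.093]
0.14 62 [ 0.427 -0.217] [ 0.475 -0.093]
0.145 73 [ 0.418 -0.217] [ 0.477 -0.093]
0.15 320 [ 0.42  -0.216] [ 0.484 -0.092]
0.155 19 [ 0.418 -0.209] [ 0.479 -0.146]
0.16 14 [ 0.419 -0.166] [ 0.422 -0.145]
0.165 14 [ 0.418 -0.166] [ 0.424 -0.145]
0.17 4 [ 0.42  -0.165] [ 0.421 -0.15 ]
psi 0.0 q7 0.42 tcp [ 0.4522 -0.1536  0.1054] yaw -19.6 shift [ 0.37 12.6  -0.61] | width 0.0497 t 14.2
```

```bash
python3 -m creep '[[0,0,-0.7,-1,0],[0,0,-0.7,-1,0],[0,0,0,-1,0],[0,0,0,-1,0],[0,0,0,-1,0],[0,0,0,-1,0],[0,0,0,-1,0],[0,0,0,-1,0]]' >/dev/null
python3 -m creep '[[0,0,0,-1,0],[0,0,0,-1,0],[0,0,0,-1,0],[0,0,0,-1,0],[0,0,0,-1,0],[0,0,0,-1,0],[0,0,0,-1,0],[0,0,0,-1,0]]'
python3 -m creep '[[0,0,0,-1,0],[0,0,0,-1,0],[0,0,0,-1,0],[0,0,0,-0.6,0],[0,0,0,0,0]]'
python3 -c "from h import *; plan(.3675,.3433,.16,98);plan(.445,.2,.16,98)"
```

```text
time: 15.85
eef_pos: [0.4523, -0.1538, 0.1609]
tool_rot: [-0.268, -3.127, -0.0]
wrist_force: [-0.4, 0.3, -3.1]
width: 0.0495
grip_force: 30.0
time: 16.35
eef_pos: [0.4524, -0.1539, 0.161]
tool_rot: [0.218, -3.131, -0.001]
wrist_force: [0.0, 0.5, -3.9]
width: 0.0496
grip_force: 30.0
psi 98.0 q7 2.01 tcp [ 0.4524 -0.1539  0.161 ] yaw -0.01 shift [ 0.37 12.6   0.03] | width 0.0496 t 16.4
psi 98.0 q7 2.01 tcp [ 0.4524 -0.1539  0.161 ] yaw -0.01 shift [-1.05  8.79  0.03] | width 0.0496 t 16.4
```

```bash
python3 -m creep '[[-0.12,0.5,0,0,0],[-0.12,0.9,0,0,0],[-0.12,1,0,0,0],[-0.12,1,0,0,0],[-0.12,1,0,0,0],[-0.12,1,0,0,0],[-0.12,1,0,0,0],[-0.12,1,0,0,0]]'
python3 -m creep '[[-0.1,1,0,0,0],[0.3,1,0,0,0],[0.3,1,0,0,0],[0.3,1,0,0,0],[0.3,0.8,0,0,0],[0.23,0.4,0,0,0],[0,0,0,0,0],[0,0,0,0,0]]'
python3 -c "from h import *; plan(.3675,.3433,.02,98)"
```

```text
time: 17.15
eef_pos: [0.4495, 0.1457, 0.1617]
tool_rot: [0.216, -3.132, 0.001]
wrist_force: [0.6, -0.7, -3.1]
width: 0.0493
grip_force: 30.0
time: 17.95
eef_pos: [0.3686, 0.3421, 0.1617]
tool_rot: [0.218, -3.133, 0.003]
wrist_force: [-0.3, -0.7, -3.2]
width: 0.0492
grip_force: 30.0
psi 98.0 q7 0.85 tcp [0.3686 0.3421 0.1617] yaw -0.0 shift [0.02 0.03 3.54] | width 0.0492 t 17.9
```

```bash
python3 -m creep '[[0,0.03,1,0,0],[0,0,1,0,0],[0,0,1,0,0],[0,0,0.6,0,0],[0,0,0.35,0,0],[0,0,0,0,0],[0,0,0,0,0]]'
python3 -m creep '[[0,0,0.1,0,0],[0,0,0.1,0,0],[0,0,0.1,0,0],[0,0,0,0,0],[0,0,0,0,0]]'
python3 -c "from h import *; plan(.3675,.3433,-.0135,98)"
```

```text
time: 18.65
eef_pos: [0.3696, 0.3433, 0.0047]
tool_rot: [-0.215, 3.134, -0.001]
wrist_force: [-0.2, 0.3, -3.1]
width: 0.0496
grip_force: 30.0
time: 19.15
eef_pos: [0.3685, 0.3442, -0.0074]
tool_rot: [-0.219, 3.134, 0.0]
wrist_force: [1.5, 0.4, -3.5]
width: 0.0497
grip_force: 30.0
psi 98.0 q7 0.8 tcp [ 0.3685  0.3442 -0.0074] yaw 0.0 shift [ 0.03 -0.02  0.15] | width 0.0497 t 19.1
```

```bash
python3 -m creep '[[0,0,0.05,0,0],[0,0,0.05,0,0],[0,0,0,0,0],[0,0,0,0,0]]'
python3 -m creep '[[0,0,0.04,0,0],[0,0,0.04,0,0],[0,0,0,0,0],[0,0,0,0,0]]'
```

```text
time: 19.55
eef_pos: [0.3685, 0.3441, -0.0115]
tool_rot: [0.219, -3.134, 0.0]
wrist_force: [-0.2, -0.4, -2.6]
width: 0.0498
grip_force: 30.0
time: 19.95
eef_pos: [0.3688, 0.3444, -0.0134]
tool_rot: [-0.219, 3.134, 0.0]
wrist_force: [-1.8, -1.7, 7.5]
width: 0.0495
grip_force: 30.0
```

```bash
python3 -m creep '[[0,0,0,0,1],[0,0,0,0,1],[0,0,0,0,1],[0,0,0,0,1],[0,0,-0.3,0,1],[0,0,-1,0,1],[0,0,-1,0,1],[0,0,-1,0,1]]'
python3 -m creep '[[0,0,-1,0,1],[-0.35,-1,0,0,1],[-0.35,-1,0,0,1],[-0.35,-1,0,0,1],[-0.35,-1,0,0,1],[-0.2,-1,0,0,1],[0,-1,0,0,1],[0,-1,0,0,1]]'
python3 -m creep '[[0.1,-1,0,0,1],[0.1,-1,0,0,1],[0.1,-1,0,0,1],[0.1,-1,0,0,1],[0.1,-1,0,0,1],[0.1,-1,0,0,1],[0.1,-1,0,0,1],[0,0,0,0,1]]'
python3 - <<'E'
from h import *
plan(.367,-.337,.1,14)
s=manip.snapshot("top"); P=cloud(s)
for q in ["stone_black","stone_white","stone_red"]:
    for d in manip.masks_of("top",q)[:2]:
        X=P[d["pixels"]&(s["z_map"]>0)]; zt=np.percentile(X[:,2],90); T=X[(X[:,2]>zt-.005)&(X[:,2]<zt+.005)]
        print(q,round(d["conf"],2),len(T),"ztop",round(zt,3),rect(T[:,:2]))
cv2.imwrite("pics/t6.png",s["color"])
E
```

```text
time: 20.75
eef_pos: [0.3684, 0.344, 0.1196]
tool_rot: [-0.219, 3.134, 0.0]
wrist_force: [0.7, 0.8, -0.3]
width: 0.0864
grip_force: 0.0
time: 21.55
eef_pos: [0.4711, 0.0742, 0.1582]
tool_rot: [-0.219, 3.133, 0.001]
wrist_force: [0.4, -1.0, -0.1]
width: 0.0872
grip_force: 0.0
time: 22.35
eef_pos: [0.4813, -0.2119, 0.1585]
tool_rot: [-0.204, 3.134, -0.005]
wrist_force: [0.7, 0.6, -0.2]
width: 0.0873
grip_force: 0.0
psi 97.5 q7 2.12 tcp [ 0.4813 -0.2119  0.1585] yaw 16.69 shift [-2.34 -3.53  1.46] | width 0.0873 t 22.4
stone_black 0.65 445 ztop 0.014 [387.5 235.7 106.   63.5  -0.5]
stone_black 0.64 924 ztop 0.033 [366.4 344.3 122.3  49.3   8.6]
stone_red 0.47 128 ztop 0.028 [ 467.5 -406.7   41.9   23.1   -8.5]
```

View pics/t6.png

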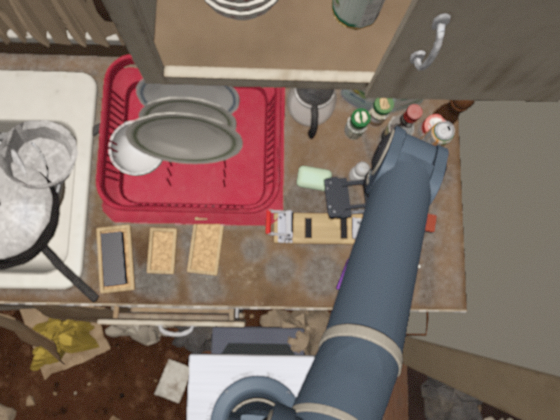

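The black stone lies in the large tray at (258,114), within about 1 mm of centre. On to the white one.

```bash
python3 -m creep '[[0,0,0,1,1],[0,0,0,1,1],[0,0,0,1,1],[0,0,0,1,1],[0,0,0,1,1],[0,0,0,1,1],[0,0,0,1,1],[0,0,0,1,1]]' >/dev/null
python3 -m creep '[[0,0,0,1,1],[0,0,0,1,1],[0,0,0,1,1],[0,0,0,1,1],[0,0,0,1,1],[0,0,0,1,1],[0,0,0,1,1],[0,0,0,1,1]]' >/dev/null
python3 -m creep '[[0,0,0,0.7,1],[-0.5,-0.7,0,0,1],[-0.6,-0.9,0,0,1],[-0.6,-0.9,0,0,1],[-0.44,-0.7,0,0,1],[-0.2,-0.33,0,0,1],[0,0,0,0,1]]'
python3 -c "from h import *; plan(.367,-.337,-.0225,14)"
```

```text
time: 24.85
eef_pos: [0.3676, -0.3317, 0.1577]
tool_rot: [1.926, 2.482, 0.001]
wrist_force: [-0.1, -0.1, -0.1]
width: 0.0868
grip_force: 0.0
psi 14.4 q7 1.07 tcp [ 0.3676 -0.3317  0.1577] yaw 0.07 shift [-0.13 -0.05  4.5 ] | width 0.0868 t 24.9
```

```bash
python3 -m creep '[[-0.13,-0.05,0.8,0.07,1],[0,0,1,0,1],[0,0,1,0,1],[0,0,0.8,0,1],[0,0,0.4,0,1],[0,0,0.3,0,1],[0,0,0,0,1],[0,0,0,0,1]]'
python3 -c "from h import *; plan(.367,-.337,-.0225,14)"
```

```text
time: 25.65
eef_pos: [0.3694, -0.3365, -0.0141]
tool_rot: [1.929, 2.479, 0.001]
wrist_force: [0.8, 1.4, 0.2]
width: 0.0872
grip_force: 0.0
psi 14.2 q7 1.3 tcp [ 0.3694 -0.3365 -0.0141] yaw 0.05 shift [ 0.   -0.06  0.21] | width 0.0872 t 25.6
```

```bash
python3 -m creep '[[0,-0.06,0.1,0,1],[0,0,0.1,0,1],[0,0,0,0,0],[0,0,0,0,0],[0,0,0,0,0],[0,0,0,0,0],[0,0,0,0,0],[0,0,0,0,0]]'
python3 -m creep '[[0,0,0,0,0],[0,0,-0.4,0,0],[0,0,-1,0,0],[0,0,-1,0,0],[0,0,-1,0,0],[0,0,-1,0,0],[0,0,0,0,0]]'
python3 - <<'E'
from h import *
t=manip.read_state()["eef_pos"]; plan(.45,-.2,.16,90)
s=manip.snapshot("scene"); P=cloud(s)
m=(s["z_map"]>0)&(np.linalg.norm(P[...,:2]-t[:2],axis=2)<.06)&(P[...,2]>.1)&(P[...,2]<t[2]+.07)
q=P[m]; d=s["color"][m].min(1)>110
print(t.round(4),d.sum())
if d.sum()>5: w=q[d]; print(np.percentile(w[:,2],[2,50,98]).round(4),rect(w[:,:2]))
cv2.imwrite("pics/s7.png",cv2.resize(s["color"][150:290,280:480],None,fx=3,fy=3))
E
```

```text
time: 26.45
eef_pos: [0.3659, -0.3375, -0.0226]
tool_rot: [1.931, 2.478, 0.0]
wrist_force: [0.1, 0.3, 0.6]
width: 0.0471
grip_force: 0.0
time: 27.15
eef_pos: [0.3687, -0.3402, 0.1583]
tool_rot: [1.925, 2.47, 0.003]
wrist_force: [0.0, 0.1, 0.3]
width: 0.0011
grip_force: 0.0
psi 14.1 q7 1.1 tcp [ 0.3687 -0.3402  0.1583] yaw -15.17 shift [-2.03  3.5  -0.04] | width 0.0011 t 27.1
[ 0.3687 -0.3402  0.1583] 0
```

View pics/s7.png

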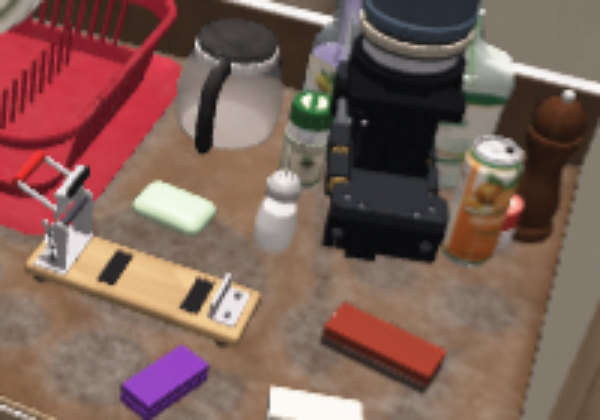

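I lifted before the fingers had closed on the white stone, which is still on the worktop at (315,400). I'll check where it lies and regrasp, allowing enough closing time.

```bash
python3 - <<'E'
from h import *
s=manip.snapshot("scene"); P=cloud(s)
for d in manip.masks_of("scene","stone_white")[:3]:
    m=d["pixels"]&(s["z_map"]>0);X=P[m]; zt=np.percentile(X[:,2],90); T=X[(X[:,2]>zt-.005)&(X[:,2]<zt+.005)]
    print(round(d["conf"],2),len(T),"ztop",round(zt,3),rect(T[:,:2]),np.median(s["color"][m],0))
E
python3 -m creep '[[0,0,0,0,1],[0,0,0,0,1],[0,0,0,0,1],[0,0,0,0,1],[0,0,0,0,1],[0,0,0,0,1],[0,0,0,0,1],[0,0,0,0,1]]'
python3 -c "from h import *; plan(.367,-.337,-.0225,14)"
```

```text
0.93 295 ztop 0.025 [ 339.4 -211.9   79.6   35.7  -22.8] [195.  69. 150.]
0.67 328 ztop 0.025 [ 363.8 -339.5   78.    37.3  -73.9] [242.5 248.  251. ]
time: 28.1
eef_pos: [0.3659, -0.3375, 0.1534]
tool_rot: [-1.931, -2.478, -0.0]
wrist_force: [-0.5, -0.5, 0.9]
width: 0.0565
grip_force: 0.0
psi 14.1 q7 1.1 tcp [ 0.3659 -0.3375  0.1534] yaw 0.03 shift [0.   0.03 4.4 ] | width 0.0565 t 28.1
```

```bash
python3 -m creep '[[0,-0.1,0.5,-0.3,1],[0,0,1,0,1],[0,0,1,0,1],[0,0,1,0,1],[0,0,0.5,0,1],[0,0,0.25,0,1],[0,0,0.1,0,1],[0,0,0,0,1]]'
python3 -m creep '[[0,0,0.05,0,0],[0,0,0,0,0],[0,0,0,0,0],[0,0,0,0,0],[0,0,0,0,0],[0,0,0,0,0],[0,0,0,0,0],[0,0,0,0,0]]'
python3 -m creep '[[0,0,0,0,0],[0,0,0,0,0],[0,0,0,0,0],[0,0,0,0,0]]'
```

```text
time: 28.9
eef_pos: [0.3624, -0.3389, -0.0203]
tool_rot: [1.898, 2.502, 0.0]
wrist_force: [-0.0, -0.9, -0.0]
width: 0.087
grip_force: 0.0
time: 29.7
eef_pos: [0.3621, -0.3384, -0.0226]
tool_rot: [1.898, 2.503, 0.0]
wrist_force: [0.8, 0.4, 0.3]
width: 0.0337
grip_force: 30.0
time: 30.1
eef_pos: [0.3621, -0.3383, -0.0226]
tool_rot: [1.898, 2.503, 0.0]
wrist_force: [1.1, 0.3, 0.3]
width: 0.0338
grip_force: 30.0
```

```bash
python3 -m creep '[[0,0,-0.4,0,0],[0,0,-1,0,0],[0,0,-1,0,0],[0,0,-1,0,0],[0,0,-1,0,0],[0,0,-0.2,0,0],[0,0,0,0,0]]'
python3 - <<'E'
from h import *
plan(.46,-.2,.16,15.6)
s=manip.snapshot("scene"); P=cloud(s); t=manip.read_state()["eef_pos"]
m=(s["z_map"]>0)&(np.linalg.norm(P[...,:2]-t[:2],axis=2)<.06)&(P[...,2]>.1)&(P[...,2]<t[2]+.07)&(s["color"].min(2)>110)
w=P[m]; print(len(w))
if len(w)>5: print(np.percentile(w[:,2],[2,50,98]).round(4),rect(w[w[:,2]>np.percentile(w[:,2],90)-.006][:,:2]))
E
```

```text
time: 30.8
eef_pos: [0.3625, -0.3387, 0.1623]
tool_rot: [1.896, 2.501, 0.001]
wrist_force: [-1.2, 0.1, -2.3]
width: 0.0334
grip_force: 30.0
psi 15.7 q7 1.13 tcp [ 0.3625 -0.3387  0.1623] yaw 0.01 shift [2.69 3.28 0.06] | width 0.0334 t 30.8
226
[0.1929 0.2064 0.2105] [ 361.5 -340.2   76.    34.6  -74.9]
```

```bash
python3 -m creep '[[0.5,0.6,0,0,0],[0.75,0.9,0,0,0],[0.75,0.9,0,0,0],[0.5,0.6,0,0,0],[0.19,0.28,0,0,0],[0,0,0,-1,0],[0,0,0,-1,0],[0,0,0,-1,0]]'
python3 -m creep '[[0,0,0,-1,0],[0,0,0,-1,0],[0,0,0,-1,0],[0,0,0,-1,0],[0,0,0,-1,0],[0,0,0,-1,0],[0,0,0,-1,0],[0,0,0,-1,0]]'
python3 -m creep '[[0,0,0,-1,0],[0,0,0,-1,0],[0,0,0,-1,0],[0,0,0,-0.82,0],[0,0,0,0,0]]'
python3 -c "from h import *; plan(.387,.2355,.16,89.7);plan(.44,.1,.16,89.7)"
```

```text
time: 31.65
eef_pos: [0.4576, -0.2001, 0.1595]
tool_rot: [-1.551, -2.728, 0.003]
wrist_force: [0.1, -0.2, -1.0]
width: 0.0332
grip_force: 30.0
time: 32.45
eef_pos: [0.4575, -0.2003, 0.1595]
tool_rot: [-0.525, -3.093, 0.0]
wrist_force: [-0.2, 0.0, -0.6]
width: 0.0338
grip_force: 30.0
time: 32.95
eef_pos: [0.4577, -0.2002, 0.1597]
tool_rot: [-0.01, -3.138, -0.001]
wrist_force: [0.2, -0.3, -0.7]
width: 0.0336
grip_force: 30.0
psi 89.6 q7 1.99 tcp [ 0.4577 -0.2002  0.1597] yaw -0.01 shift [ 1.820e+00  1.088e+01 -1.000e-02] | width 0.0336 t 33.0
psi 89.6 q7 1.99 tcp [ 0.4577 -0.2002  0.1597] yaw -0.01 shift [ 0.48  7.5  -0.01] | width 0.0336 t 33.0
```

```bash
python3 -m creep '[[0.06,0.6,0,0,0],[0.06,0.9,0,0,0],[0.06,1,0,0,0],[0.06,1,0,0,0],[0.06,1,0,0,0],[0.06,1,0,0,0],[0.06,1,0,0,0],[0.06,1,0,0,0]]'
python3 -m creep '[[0.4,1,0,0,0],[0.4,1,0,0,0],[0.35,0.9,0,0,0],[0.19,0.48,0,0,0],[0,0,0.8,0,0],[0,0,1,0,0],[0,0,1,0,0],[0,0,0,0,0]]'
python3 -c "from h import *; plan(.387,.2355,-.0186,89.7)"
```

```text
time: 33.75
eef_pos: [0.4406, 0.1012, 0.1605]
tool_rot: [-0.012, -3.14, 0.001]
wrist_force: [0.6, -0.2, -1.3]
width: 0.0337
grip_force: 30.0
time: 34.55
eef_pos: [0.3843, 0.2324, 0.0446]
tool_rot: [-0.01, -3.131, 0.012]
wrist_force: [-0.8, -1.4, -0.6]
width: 0.0338
grip_force: 30.0
psi 89.6 q7 0.93 tcp [0.3843 0.2324 0.0446] yaw -0.01 shift [-0.07  0.08  1.58] | width 0.0338 t 34.5
```

```bash
python3 -m creep '[[-0.05,0.06,0.6,0,0],[0,0,0.4,0,0],[0,0,0.2,0,0],[0,0,0.1,0,0],[0,0,0,0,0],[0,0,0,0,0]]'
python3 -c "from h import *; plan(.387,.2355,-.0186,89.7)"
```

```text
time: 35.15
eef_pos: [0.3911, 0.2388, -0.0017]
tool_rot: [0.008, 3.14, 0.002]
wrist_force: [0.0, 0.2, -1.5]
width: 0.0336
grip_force: 30.0
psi 89.7 q7 0.92 tcp [ 0.3911  0.2388 -0.0017] yaw 0.0 shift [ 0.1  -0.08  0.42] | width 0.0336 t 35.1
```

```bash
python3 -m creep '[[0.08,-0.06,0.1,0,0],[0,0,0.1,0,0],[0,0,0.1,0,0],[0,0,0.06,0,0],[0,0,0,0,0],[0,0,0,0,0]]'
python3 -m creep '[[0,0,0.06,0,0],[0,0,0.03,0,0],[0,0,0,0,0],[0,0,0,0,0]]'
python3 -c "from h import *; plan(.387,.2355,-.0186,89.7)"
```

```text
time: 35.75
eef_pos: [0.3873, 0.2361, -0.0171]
tool_rot: [-0.007, -3.141, -0.0]
wrist_force: [0.0, 0.4, -1.7]
width: 0.0332
grip_force: 30.0
time: 36.15
eef_pos: [0.3876, 0.2364, -0.0188]
tool_rot: [0.007, 3.141, 0.001]
wrist_force: [-4.7, -2.3, 21.3]
width: 0.0337
grip_force: 30.0
psi 89.7 q7 0.92 tcp [ 0.3876  0.2364 -0.0188] yaw 0.01 shift [ 0.01 -0.02 -0.  ] | width 0.0337 t 36.1
```

```bash
python3 -m creep '[[0,0,0,0,1],[0,0,0,0,1],[0,0,0,0,1],[0,0,0,0,1],[0,0,0,0,1],[0,0,-0.3,0,1],[0,0,-1,0,1],[0,0,-1,0,1]]'
python3 -m creep '[[0,0,-1,0,1],[0,0,-1,0,1],[-0.4,-1,0,0,1],[-0.4,-1,0,0,1],[-0.4,-1,0,0,1],[-0.2,-1,0,0,1],[-0.1,-1,0,0,1],[-0.1,-1,0,0,1]]'
python3 -m creep '[[-0.1,-1,0,0,1],[-0.1,-1,0,0,1],[-0.1,-1,0,0,1],[0,-1,0,0,1],[0,-1,0,0,1],[0,0,0,1,1],[0,0,0,1,1],[0,0,0,1,1]]'
python3 -m creep '[[0,0,0,1,1],[0,0,0,1,1],[0,0,0,1,1],[0,0,0,1,1],[0,0,0,1,1],[0,0,0,1,1],[0,0,0,1,1],[0,0,0,1,1]]'>/dev/null
python3 -m creep '[[0,0,0,1,1],[0,0,0,1,1],[0,0,0,1,1],[0,0,0,1,1],[0,0,0,1,1],[0,0,0,1,1],[0,0,0,1,1],[0,0,0,1,1]]'
python3 - <<'E'
from h import *
plan(.4745,-.368,.16,-10.4)
s=manip.snapshot("top"); P=cloud(s)
for q in ["stone_white","stone_red","stone_black"]:
    for d in manip.masks_of("top",q)[:3]:
        X=P[d["pixels"]&(s["z_map"]>0)]; zt=np.percentile(X[:,2],90); T=X[(X[:,2]>zt-.005)&(X[:,2]<zt+.005)]
        print(q,round(d["conf"],2),len(T),"ztop",round(zt,3),rect(T[:,:2]))
E
```

```text
time: 36.95
eef_pos: [0.3866, 0.2356, 0.0725]
tool_rot: [-0.007, -3.14, 0.002]
wrist_force: [0.7, 1.5, -0.1]
width: 0.0851
grip_force: 0.0
time: 37.75
eef_pos: [0.4501, -0.0058, 0.1522]
tool_rot: [0.007, 3.141, 0.001]
wrist_force: [0.2, 0.7, 0.2]
width: 0.0873
grip_force: 0.0
time: 38.55
eef_pos: [0.461, -0.2046, 0.152]
tool_rot: [0.424, 3.112, 0.001]
wrist_force: [0.6, -0.0, -0.6]
width: 0.087
grip_force: 0.0
time: 40.15
eef_pos: [0.4612, -0.2039, 0.152]
tool_rot: [-2.324, -2.113, -0.002]
wrist_force: [-0.5, 1.1, -0.3]
width: 0.0873
grip_force: 0.0
psi -5.4 q7 0.45 tcp [ 0.4612 -0.2039  0.152 ] yaw 0.99 shift [-3.97  1.07 -0.2 ] | width 0.0873 t 40.1
stone_white 0.97 373 ztop 0.03 [385.6 237.1  75.4  34.2   0.5]
stone_red 0.63 230 ztop 0.028 [ 469.4 -396.9   45.2   42.    79.4]
stone_black 0.95 918 ztop 0.033 [366.3 344.  122.3  48.9   8.7]
stone_black 0.56 166 ztop 0.114 [449.2 -37.6  59.7  52.  -89.4]
stone_black 0.21 3 ztop 0.036 [ 5.751e+02 -2.108e+02  5.000e+00  4.000e-01 -5.000e-01]
```

```bash
python3 -m creep '[[0,0,0,0.99,1],[-0.7,0.1,0,0,1],[-1,0.2,0,0,1],[-1,0.2,0,0,1],[-0.8,0.2,0.5,0,1],[-0.5,0.15,0.5,0,1],[0,0,0.5,0,1],[0,0,0,0,1]]'
python3 -c "from h import *; plan(.4727,-.3778,-.0225,-10.4)"
```

```text
time: 41.15
eef_pos: [0.4645, -0.3668, 0.0888]
tool_rot: [-2.406, -2.011, 0.003]
wrist_force: [0.3, 0.7, 0.0]
width: 0.087
grip_force: 0.0
psi -10.2 q7 0.76 tcp [ 0.4645 -0.3668  0.0888] yaw 0.04 shift [-0.23  0.25  2.78] | width 0.087 t 41.1
```

```bash
python3 -m creep '[[-0.23,0.25,0.5,0,1],[0,0,0.8,0,1],[0,0,0.6,0,1],[0,0,0.4,0,1],[0,0,0.2,0,1],[0,0,0.1,0,1],[0,0,0,0,1],[0,0,0,0,1]]'
python3 -c "from h import *; plan(.4727,-.3778,-.0225,-10.4)"
```

```text
time: 41.95
eef_pos: [0.4753, -0.3791, -0.0116]
tool_rot: [2.409, 2.014, 0.001]
wrist_force: [0.3, 0.0, 0.1]
width: 0.0868
grip_force: 0.0
psi -10.2 q7 0.86 tcp [ 0.4753 -0.3791 -0.0116] yaw 0.04 shift [ 0.02 -0.07  0.27] | width 0.0868 t 42.0
```

```bash
python3 -m creep '[[0,-0.05,0.12,0,1],[0,0,0.12,0,1],[0,0,0,0,0],[0,0,0,0,0],[0,0,0,0,0],[0,0,0,0,0],[0,0,0,0,0],[0,0,0,0,0]]'
python3 -m creep '[[0,0,0,0,0],[0,0,0,0,0],[0,0,0,0,0],[0,0,0,0,0],[0,0,0,0,0]]'
```

```text
time: 42.75
eef_pos: [0.4727, -0.3782, -0.0222]
tool_rot: [2.41, 2.015, 0.0]
wrist_force: [-0.0, 0.2, 0.8]
width: 0.0469
grip_force: 0.0
time: 43.25
eef_pos: [0.473, -0.3783, -0.0221]
tool_rot: [2.41, 2.015, 0.0]
wrist_force: [2.0, 0.0, 0.2]
width: 0.0416
grip_force: 30.0
```

```bash
python3 -m creep '[[0,0,-0.4,0,0],[0,0,-1,0,0],[0,0,-1,0,0],[0,0,-1,0,0],[0,0,-1,0,0],[0,0,-0.2,0,0],[0,0,0,0,0],[0,0,0,0,0]]'
python3 - <<'E'
from h import *
plan(.46,-.2,.16,-10.2)
s=manip.snapshot("scene"); P=cloud(s); t=manip.read_state()["eef_pos"]; c=s["color"].astype(int)
m=(s["z_map"]>0)&(np.linalg.norm(P[...,:2]-t[:2],axis=2)<.08)&(P[...,2]>.1)&(P[...,2]<t[2]+.07)&(c[...,2]>c[...,0]+40)
w=P[m]; print(len(w))
if len(w)>5: print(np.percentile(w[:,2],[2,50,98]).round(4),rect(w[w[:,2]>np.percentile(w[:,2],90)-.006][:,:2]))
E
```

```text
time: 44.05
eef_pos: [0.4715, -0.377, 0.1603]
tool_rot: [-2.408, -2.013, 0.001]
wrist_force: [0.3, -0.7, -2.9]
width: 0.0415
grip_force: 30.0
psi -10.2 q7 0.72 tcp [ 0.4715 -0.377   0.1603] yaw -0.0 shift [ 4.3  -1.07  0.01] | width 0.0415 t 44.0
357
[0.1965 0.2075 0.2102] [ 466.4 -368.9  105.3   44.3   89.1]
```

```bash
python3 -m creep '[[0.5,-0.1,0,0,0],[0.9,-0.2,0,0,0],[1,-0.25,0,0,0],[1,-0.25,0,0,0],[0.7,-0.2,0,0,0],[0.2,-0.07,0,0,0],[0,0,0,-1,0],[0,0,0,-1,0]]'
python3 -m creep '[[0,0,0,-1,0],[0,0,0,-1,0],[0,0,0,-1,0],[0,0,0,-1,0],[0,0,0,-1,0],[0,0,0,-1,0],[0,0,0,-1,0],[0,0,0,-1,0]]'>/dev/null
python3 -m creep '[[0,0,0,-1,0],[0,0,0,-1,0],[0,0,0,-1,0],[0,0,0,-1,0],[0,0,0,-1,0],[0,0,0,-1,0],[0,0,0,-1,0],[0,0,0,-1,0]]'>/dev/null
python3 -m creep '[[0,0,0,-0.96,0],[0,0,0,0,0],[0,0,0,0,0]]'
python3 - <<'E'
from h import *
plan(.41,.1317,.16,84.6);plan(.44,.0,.16,84.6)
s=manip.snapshot("scene"); P=cloud(s); t=manip.read_state()["eef_pos"]; c=s["color"].astype(int)
m=(s["z_map"]>0)&(np.linalg.norm(P[...,:2]-t[:2],axis=2)<.08)&(P[...,2]>.17)&(P[...,2]<t[2]+.07)&(c[...,2]>c[...,0]+40)
w=P[m]; w=w[w[:,2]>np.percentile(w[:,2],90)-.006]; print(len(w),rect(w[:,:2]))
cv2.imwrite("pics/s8.png",cv2.resize(s["color"][130:270,230:430],None,fx=4,fy=4))
E
```

```text
time: 44.9
eef_pos: [0.46, -0.2011, 0.1605]
tool_rot: [-2.219, -2.221, 0.003]
wrist_force: [0.4, -0.5, -1.7]
width: 0.0414
grip_force: 30.0
time: 46.8
eef_pos: [0.4603, -0.2018, 0.1608]
tool_rot: [-0.152, -3.136, -0.0]
wrist_force: [-1.0, 1.0, -2.9]
width: 0.042
grip_force: 30.0
psi 84.4 q7 1.91 tcp [ 0.4603 -0.2018  0.1608] yaw -0.03 shift [2.04 8.18 0.02] | width 0.042 t 46.8
psi 84.4 q7 1.91 tcp [ 0.4603 -0.2018  0.1608] yaw -0.03 shift [0.98 4.97 0.02] | width 0.042 t 46.8
355 [ 452.4 -203.   106.3   42.7   -6.2]
```

View pics/s8.png

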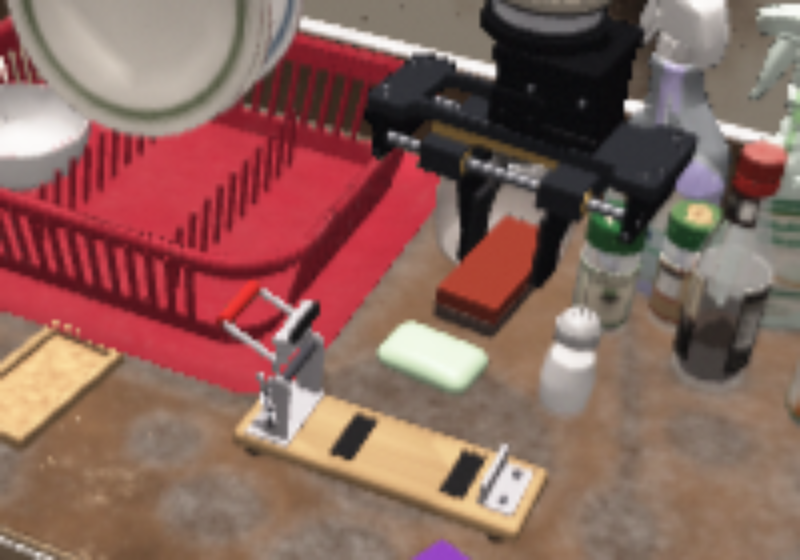

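The red stone is level and square in the grip at (490,270). Now to the middle tray.

```bash
python3 -m creep '[[0.1,0.5,0,0,0],[0.2,0.9,0,0,0],[0.2,1,0,0,0],[0.2,1,0,0,0],[0.2,1,0,0,0],[0.3,1,0,0,0],[0.3,1,0,0,0],[0.3,1,0,0,0]]'
python3 -m creep '[[0.24,0.78,0,0,0],[0,0,0.5,0,0],[0,0,0.9,0,0],[0,0,0.9,0,0],[0,0,0.7,0,0],[0,0,0.4,0,0],[0,0,0,0,0],[0,0,0,0,0]]'
python3 -c "from h import *; plan(.409,.132,-.018,84.6)"
```

```text
time: 47.65
eef_pos: [0.4167, 0.1015, 0.1618]
tool_rot: [0.15, 3.138, 0.0]
wrist_force: [0.8, -0.0, -2.8]
width: 0.0417
grip_force: 30.0
time: 48.45
eef_pos: [0.411, 0.1321, 0.026]
tool_rot: [0.149, 3.138, -0.0]
wrist_force: [0.3, -0.5, -3.1]
width: 0.0413
grip_force: 30.0
psi 84.6 q7 1.13 tcp [0.411  0.1321 0.026 ] yaw -0.01 shift [ 0.05 -0.01  1.1 ] | width 0.0413 t 48.5
```

```bash
python3 -m creep '[[0.05,0,0.3,0,0],[0,0,0.3,0,0],[0,0,0.2,0,0],[0,0,0.1,0,0],[0,0,0.08,0,0],[0,0,0,0,0],[0,0,0,0,0]]'
python3 -c "from h import *; plan(.409,.132,-.018,84.6)"
```

```text
time: 49.15
eef_pos: [0.4089, 0.1324, -0.0131]
tool_rot: [0.148, 3.137, 0.001]
wrist_force: [-0.1, -0.1, -2.7]
width: 0.0418
grip_force: 30.0
psi 84.6 q7 1.14 tcp [ 0.4089  0.1324 -0.0131] yaw -0.0 shift [-0.   -0.01  0.12] | width 0.0418 t 49.1
```

```bash
python3 -m creep '[[0,0,0.06,0,0],[0,0,0.05,0,0],[0,0,0.02,0,0],[0,0,0,0,0],[0,0,0,0,0]]'
```

```text
time: 49.65
eef_pos: [0.4086, 0.1323, -0.0183]
tool_rot: [-0.148, -3.138, -0.0]
wrist_force: [-2.3, -0.6, 5.5]
width: 0.0417
grip_force: 30.0
```

```bash
python3 -m creep '[[0,0,0,0,1],[0,0,0,0,1],[0,0,0,0,1],[0,0,0,0,1],[0,0,0,0,1],[0,0,-0.3,0,1],[0,0,-1,0,1],[0,0,-1,0,1]]'
python3 -m creep '[[0,0,-1,0,1],[0,0,-1,0,1],[-0.3,-1,0,0,1],[-0.3,-1,0,0,1],[-0.3,-1,0,0,1],[0,-1,0,0,1],[0,-1,0,0,1],[0,-1,0,0,1]]'
python3 -m creep '[[0,-0.5,0,0,1],[0,0,0,0,1],[0,0,0,0,1],[0,0,0,0,1]]'
python3 - <<'E'
from h import *
s=manip.snapshot("top"); P=cloud(s)
for q in ["stone_white","stone_red","stone_black","tray_medium","clamp_arm","soap","salt"]:
    for d in manip.masks_of("top",q)[:1]:
        X=P[d["pixels"]&(s["z_map"]>0)]; zt=np.percentile(X[:,2],90); T=X[(X[:,2]>zt-.005)&(X[:,2]<zt+.005)]
        print(q,round(d["conf"],2),len(T),"ztop",round(zt,3),rect(T[:,:2]))
cv2.imwrite("pics/t9.png",cv2.resize(s["color"][190:310,80:380],None,fx=2.6,fy=2.6))
E
```

```text
time: 50.45
eef_pos: [0.4077, 0.1318, 0.0738]
tool_rot: [-0.148, -3.136, 0.002]
wrist_force: [2.0, 0.1, 0.2]
width: 0.0862
grip_force: 0.0
time: 51.25
eef_pos: [0.4214, -0.1116, 0.1534]
tool_rot: [0.148, 3.138, 0.0]
wrist_force: [0.2, 0.2, 0.4]
width: 0.087
grip_force: 0.0
time: 51.65
eef_pos: [0.4201, -0.1286, 0.1532]
tool_rot: [-0.145, -3.138, -0.001]
wrist_force: [-0.5, 0.4, 0.0]
width: 0.087
grip_force: 0.0
stone_white 0.97 385 ztop 0.03 [385.7 237.5  76.   34.8  -0.8]
stone_red 0.68 612 ztop 0.032 [398.1 134.2 100.2  41.4  -5.8]
stone_black 0.55 896 ztop 0.033 [366.2 344.2 122.5  48.9   9.1]
tray_medium 0.67 293 ztop 0.015 [399.4 132.9 127.8  70.   -5.4]
clamp_arm 0.45 106 ztop 0.113 [448.2 -13.6  53.6  12.4  -1.3]
soap 0.64 302 ztop 0.029 [ 571.3 -123.9   67.1   46.3   83.4]
salt 0.67 101 ztop 0.09 [ 581.5 -230.7   26.1   25.7    1.3]
```

View pics/t9.png

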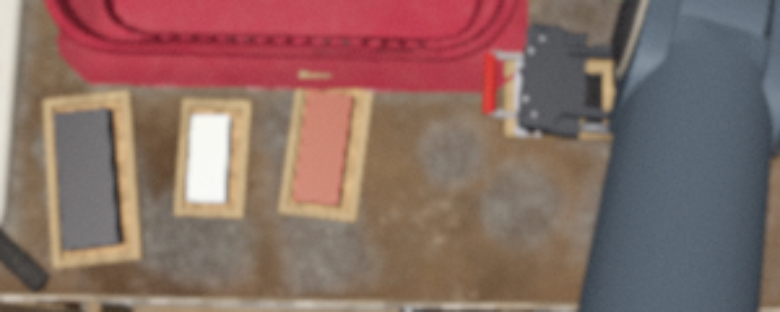

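All three stones lie in their trays, at (87,178), (208,157) and (323,147), within about 2 mm of centre. The clamp is open, and the soap and salt have not moved.

```bash
python3 -c "from workcell import manip; print(manip.close_job())"
```

```text
the job is handed in; nothing more can be done
None
```

The job is handed in at about 52 s of the 118 s: the clamp stands open, each stone lies flat in its own tray about 2 mm from centre, and the soap and salt have not moved; the judge's verdict was not shown.

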